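# Unlock the child-resistant cap of the square reagent bottle

## Task

Unlock the child-resistant cap of the square bottle: press the cap down and, keeping it pressed, turn it anticlockwise (seen from above) past its ratchet, then let go so that it springs back up unlocked. Leave the cap of the round bottle locked.

Things in the scene. Friction and masses are not known exactly. Their poses are not given: they have to be found in the camera images.
- square_cap_center (a point): Centre (on the axis, half-way up) of the white, grey-topped cap to unlock: an upright cylinder, 44 mm across, 34 mm tall, centre 120 mm above the table at rest; z is up, x along the raised rib on top. It sits on the neck (33 mm across) of the amber bottle with the SQUARE body (84 mm wide, flat shoulder 40 mm below this point), clamped in a heavy square holder (112 mm). Grip it across at any yaw.
- square_cap_press (a joint): How far this cap is pressed straight down, in m: 0 = up (rest), 0.008 = fully down on its stop. A spring pushes it up with 4 N at rest and 10.4 N fully down; let go, it springs back up. Gripped firmly (about 45 N) it is pushed down by moving the gripper down 7 to 8 mm.
- square_cap_turn (a joint): Turn of this cap in rad, growing anticlockwise seen from above; starts at 0 to 0.1 (locked), end stop 1.3. Ratchet teeth stop it at about 0.23 unless it is pressed more than 4.5 mm; pressed, it turns easily (under 0.1 N m). From about 0.68 it is past them and, let go, springs up and cannot turn back. Turning 60 to 65 degrees from the start is right, in one grasp.
- round_cap_turn (a joint): Turn of the look-alike cap, same meaning; stays locked. It is the same cap at the same height on the amber bottle with the ROUND body (84 mm across) in a round holder, 160 mm or more away. The third place holds a loose amber jar, 58 mm across, 105 mm tall, plain lid. All else standing among them is under 80 mm tall.
There are look-alikes about, which are no part of the job. Leave any purple look-alike of the part that bears square_cap_center alone.

How it is judged:
By the outcome, as a careful person would: the job done as asked, in the order asked, and still so for the second after the job is handed in, with the robot touching nothing.
It also fails if it takes over 32 s, if anything falls off the work surface, if the arm or the gripper's body presses on something with over 40 N, if the wrist force passes 120 N, or if a joint passes its speed limit or range.

## Robot

A 6-joint arm with a two-finger parallel gripper is mounted at the origin on the work surface. World frame = base frame: x ahead of the robot, y to its left, z up, the work surface at z = 0. Lengths are in m, angles in rad, forces in N, time in s.
With the tool pointing down it reaches from about 0.3 to 0.875 m from the base axis. Payload 6.4 kg.
Tool frame: the origin (TCP) lies midway between the tips of the shut fingers; the grasp point (between the pads) lies 19 mm behind it; z points along the fingers, y is the line along which they close (so a half turn about z gives the same grasp; the last joint's range is limited). The gripper opens to 85 mm and grips with 20 to 120 N. Pads are 22 mm wide; open, the fingers measure 114 mm over their backs; the gripper's body (76 mm by 85 mm) begins 54 mm behind the grasp point. The pads swing forward as they close: fully open they stand 13 mm farther back than shut.
Start: joints at [1.125, 0.181, 1.607, -0, 1.354, -0.206], TCP at [0.137, 0.559, 0.231] pointing down, gripper open.
Joint ranges: [-2.99, 2.99], [-0.89, 2.07], [0.3, 2.58], [-1.14, 4.28], [0, 2.63], [-3.12, 3.12]. Speed limits (rad/s): [2.57, 2.57, 3.01, 3.14, 3.14, 3.14].

## Interface

Orientations are given as a unit quaternion [w, x, y, z].
In Python, from bench import ctrl gives the robot as it stands. The module is installed in compiled form; this text tells all that it offers.
- The arm moves only by the tool move_arm, never from a script. Its argument "plan" is one flat list of numbers, 6 for each row, row after row: the shift along the world's x, y, z in units of 50 mm (1.0 is 50 mm), then the turn, a rotation vector about the world's x, y, z in rad. A call has 1 to 10 rows; each row is the pose to reach, as a shift and turn from the pose commanded when the call began; what a row does not reach only later rows make up. A row lasts 1/8 s, in which the tool goes at most 62.5 mm and 10.7 degrees, less where a joint would pass 70% of its speed; a pose out of reach is approached as far as the arm can. A call with a gripper value outside its range is refused whole. "grip" is the finger opening in mm, from 0 to 85.4, set as the call begins (left out, the last holds). The fingers move at their own pace and stop on an object; the grip force is fixed at half the most. Time passes only in rows, so rows that repeat a pose let the fingers close. It gives the time, the measured TCP pose, the force, the opening and the grip force at its end, in the units of the state.
- ctrl.get_obs(): the state, without advancing time (a new reading comes with each control period).
- ctrl.camera(name): name is "scene" or "side" or "wrist"; returns a dict with "pixels" (480x640x3 uint8, red, green, blue), "fx", "fy", "cx", "cy" (pixels), "dist_coeffs" ([k1, k2, p1, p2, k3] as OpenCV has them; the pictures are not rectified), "origin" and "attitude" of the camera in the world. Camera axes: x right, y down, z forward; pixel columns grow to the right and rows downward; lengths in m; the calibration is good to about 2 mm. A picture is of the moment at which its call begins. There is no depth.
- ctrl.hand_in(): hands the job in; it is judged then, once.
The state is a dict: "time_s": time; "q": joint angles; "dq": joint speeds; "joint_efforts": joint torques, N m; "eef_pos": TCP position; "eef_rot": TCP orientation; "wrist_force": force on the tool from outside, world axes, zero at the start; "torque": the same for the moment, N m; "opening": opening from 0.0 (shut) to 1.0 (fully open); "grasp_force": force on a finger pad.
Only numpy, scipy, OpenCV 4.12 (cv2) and the standard library are available. Lean on these libraries where they do the work, as an engineer would, in place of code of your own. Each camera call takes 0.05 s, during which the arm holds its last target. There are 200 camera calls.

## Working session

There is one attempt and no reset: what is moved stays moved. The work goes in short steps, Python scripts to look and compute and a tool call to move; the robot and the scene stay as the last step left them, time stands still between calls to the robot, and variables do not carry over. Pictures are saved under pics/ and viewed, at most 10 in all, crops included, and the job is handed in when it is done.

Besides the shell and the picture viewer there is one more tool, called after ">>>" as a command line: name --argument value ..., lists and objects as JSON in quotes. move_arm: Moves the arm, as the interface text tells. Its arguments: {"type":"object","properties":{"plan":{"type":"array"},"grip":{"type":"number"}},"required":["plan"]}

```bash
mkdir -p pics; cat > h.py <<'E'
import numpy as np,cv2
from bench import ctrl
from scipy.spatial.transform import Rotation as R
def snap(n,f):
    c=ctrl.camera(n); cv2.imwrite(f,c["pixels"][...,::-1].copy()); 
    import pickle; pickle.dump(c,open(f+'.pkl','wb')); return c
def load(f):
    import pickle; return pickle.load(open(f+'.pkl','rb'))
def Rm(c):
    a=np.array(c["attitude"],float)
    return a if a.shape==(3,3) else R.from_quat(a[[1,2,3,0]]).as_matrix()
def K(c): return np.array([[c["fx"],0,c["cx"]],[0,c["fy"],c["cy"]],[0,0,1.]])
def ray(c,u,v):
    p=cv2.undistortPoints(np.array([[[u,v]]],float),K(c),np.array(c["dist_coeffs"],float))[0,0]
    return np.array(c["origin"],float),Rm(c)@np.array([p[0],p[1],1])
def atz(c,u,v,z):
    o,d=ray(c,u,v); return o+d*(z-o[2])/d[2]
def proj(c,P):
    r=Rm(c).T; P=np.atleast_2d(np.array(P,float))
    return cv2.projectPoints(P,cv2.Rodrigues(r)[0],-r@np.array(c["origin"],float),K(c),np.array(c["dist_coeffs"],float))[0][:,0]
E
python3 - <<'E'
from h import *
for n in ("scene","side"):
    c=snap(n,f"pics/{n}0.png"); print(n,c["origin"],c["attitude"])
o=ctrl.get_obs(); print(o)
E
```

```text
scene [ 0.90899835 -0.4666081   0.71292104] [-0.38927295  0.86398378  0.28767037 -0.13872401]
side [-0.01792676 -0.42178265  0.75801818] [-0.36152163  0.84772792 -0.35547937  0.15586498]
{'time_s': 0.1, 'q': array([ 1.12466356e+00,  1.81479546e-01,  1.60792184e+00, -6.39571231e-06,
        1.35380991e+00, -2.06281213e-01]), 'dq': array([ 0.00019592, -0.00147685, -0.00251383,  0.00078871,  0.00404451,
        0.00086972]), 'joint_efforts': array([ 8.13197184e-04, -4.45879698e+01, -3.52239132e+01, -2.68979093e-04,
        4.12881593e-03,  5.59726686e-05]), 'eef_pos': array([0.13634675, 0.55807788, 0.23046037]), 'eef_rot': array([-2.56390262e-04,  1.19637792e-01,  9.92817276e-01, -7.67639033e-04]), 'wrist_force': array([-0.93073434,  0.88940752, -0.11690333]), 'torque': array([0.0169133 , 0.07606946, 0.06826997]), 'grasp_force': 0.0, 'opening': 1.0000933911231653}
```

View pics/scene0.png

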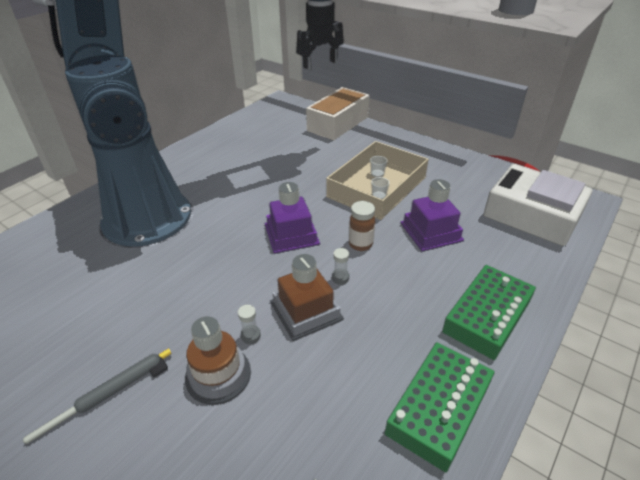

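View pics/side0.png

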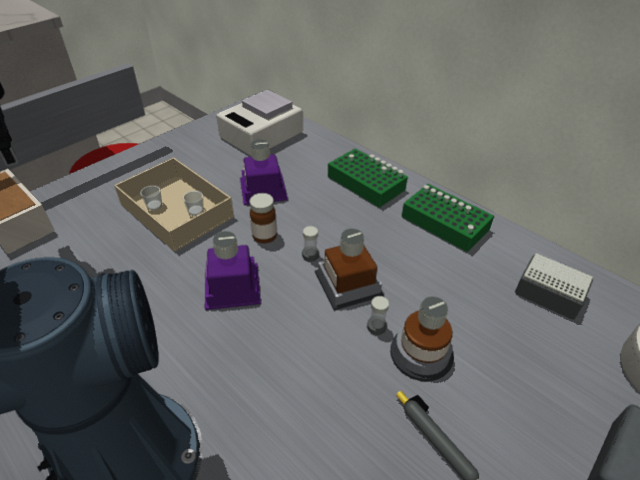

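Candidates for the cap, in scene pixels:
- (304,268): amber square body in a grey square holder.
- (289,193) and (439,190): purple look-alikes, to be left alone.
- (207,333): amber round body, stays locked.
- (362,210): the loose jar.

The one at (304,268) fits the description, as it is the only amber square. In the side view it is at (352,241). I'll confirm it in an enlarged crop.

```bash
python3 - <<'E'
from h import *
a=cv2.imread('pics/scene0.png')[240:340,255:355]; b=cv2.imread('pics/side0.png')[215:315,302:402]
m=np.hstack([cv2.resize(x,(400,400),interpolation=cv2.INTER_CUBIC) for x in (a,b)])
cv2.imwrite('pics/crop0.png',m)
E
```

```text
(no output)
```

View pics/crop0.png

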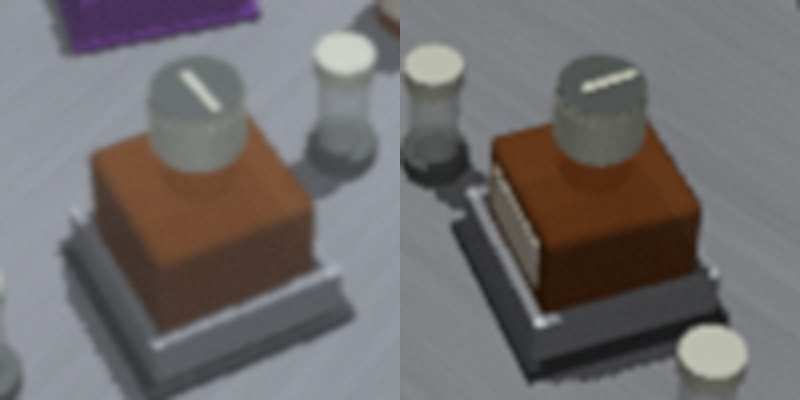

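The crop confirms it: amber square body with a white label, in a grey square holder, with a white, grey-topped cap. Its top centre is at about scene (304.5,262.5) and side (352.3,237). Next I'll work out its position.

```bash
python3 - <<'E'
from h import *
A=load('pics/scene0.png');B=load('pics/side0.png')
a=lambda x,y:(255+(x+.5)/4-.5,240+(y+.5)/4-.5); b=lambda x,y:(302+(x-400+.5)/4-.5,215+(y+.5)/4-.5)
P=atz(A,*a(198,90),.137);Q=atz(B,*b(602,88),.137);print(P,Q)
o1,d1=ray(A,*a(198,90));o2,d2=ray(B,*b(602,88))
s=np.linalg.lstsq(np.c_[d1,-d2],o2-o1,rcond=None)[0];print(o1+s[0]*d1,o2+s[1]*d2)
for c,f,p,q in((A,a,(183,71),(219,108)),(B,b,(582,88),(637,73))):
    v=atz(c,*f(*q),.139)-atz(c,*f(*p),.139);print('rib',np.degrees(np.arctan2(v[1],v[0])),np.linalg.norm(v))
for n,p,z in(('round',(207,327),.137),('jarlid',(362,210),.105),('purple1',(289,189),.137),('vial',(341,254),.06),('vial2',(247,312),.06)):
    print(n,atz(A,*p,z))
# square body shoulder yaw
for p,q in(((95,155),(163,262)),((163,262),(312,200))):
    v=atz(A,*a(*q),.08)-atz(A,*a(*p),.08);print('edge',np.degrees(np.arctan2(v[1],v[0])))
# joint6 vs tool
o=ctrl.get_obs();r=R.from_quat(np.array(o['eef_rot'])[[1,2,3,0]]).as_matrix();print(r, np.degrees(np.arctan2(r[1,1],r[0,1])))
E
```

```text
[ 0.51867145 -0.0009145   0.137     ] [ 0.51420536 -0.00411909  0.137     ]
[0.51743934 0.00055551 0.13518205] [ 0.51723577 -0.00174056  0.1334634 ]
rib -18.55976157283132 0.029731150178285922
rib -23.780904915301555 0.028870635584007282
round [ 0.48700024 -0.20912641  0.137     ]
jarlid [0.49660195 0.22933901 0.105     ]
purple1 [0.34715864 0.16277087 0.137     ]
vial [0.51351847 0.12653591 0.06      ]
vial2 [ 0.46420623 -0.10622871  0.06      ]
edge -25.672352811580975
edge 65.77521835358901
[[-9.71373466e-01  2.37556541e-01 -6.92774642e-04]
 [ 2.37557328e-01  9.71372419e-01 -1.46290266e-03]
 [ 3.25420085e-04 -1.58559852e-03 -9.99998690e-01]] 76.25761221410939
```

>>> move_arm --plan '[0.68,-1,0,0,0,0,1.36,-2,0,0,0,0,2.04,-3,0,0,0,0,2.72,-4,0,0,0,0,3.4,-5,0,0,0,0,4.08,-6,0,0,0,0,4.76,-7,0,0,0,0,5.44,-8,0,0,0,0,6.12,-9,0,0,0,0,6.8,-10,0,0,0,0]' --grip 85.4

```text
time_s: 1.35
eef_pos: [0.4772, 0.0567, 0.2312]
eef_rot: [-0.0, 0.12, 0.993, 0.0]
wrist_force: [-0.1, -0.8, 0.6]
opening: 1.0
grasp_force: 0.0
```

>>> move_arm --plan '[0.4,-0.6,0,0,0,0,0.8,-1.2,0,0,0,0,0.8,-1.2,0,0,0,0,0.8,-1.2,0,0,0,0]'

```text
time_s: 1.85
eef_pos: [0.5159, -0.001, 0.2308]
eef_rot: [-0.001, 0.12, 0.993, 0.0]
wrist_force: [-1.2, 0.5, -0.1]
opening: 1.002
grasp_force: 0.0
```

```bash
python3 - <<'E'
from h import *
c=snap("wrist","pics/w1.png");s=snap("scene","pics/s1.png");o=ctrl.get_obs();print(o['time_s'],o['eef_pos'],o['eef_rot'],o['q'])
print(proj(c,[[.5165,-.002,.137]]))
E
```

```text
1.95 [ 5.15948164e-01 -4.73403669e-04  2.31117317e-01] [-2.77686452e-04  1.19100434e-01  9.92882163e-01  1.41947581e-04] [-2.31406328e-01  4.85119678e-02  1.75337359e+00  2.26009202e-04
  1.34029073e+00 -1.56348671e+00]
[[317.40282175 244.25522757]]
```

View pics/w1.png

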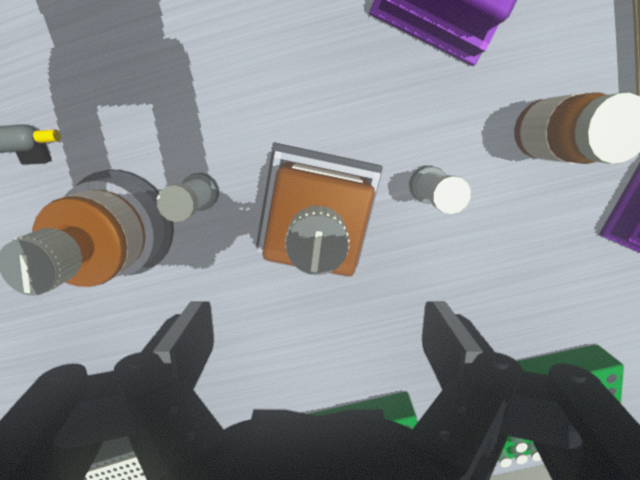

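```bash
python3 - <<'E'
from h import *
c=load('pics/w1.png');print(c["origin"],Rm(c).round(3),c["fx"])
im=cv2.resize(cv2.imread('pics/w1.png')[190:290,267:367],(600,600),interpolation=cv2.INTER_CUBIC);cv2.imwrite('pics/cw1.png',im)
E
```

```text
[0.4451365  0.01549335 0.37309402] [[ 0.237  0.931  0.278]
 [ 0.972 -0.227 -0.068]
 [-0.     0.286 -0.958]] 360.0933317872068
```

View pics/cw1.png

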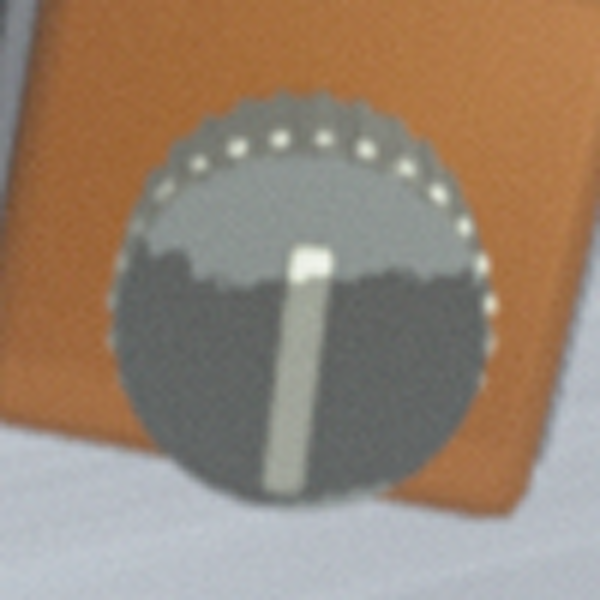

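The cap is within about 1 mm of the estimate, at (0.516,-0.002), so I'll descend.

>>> move_arm --plan '[0,-0.03,-0.8,0,0,0,0,-0.03,-1.6,0,0,0,0,-0.03,-2.2,0,0,0,0,-0.03,-2.64,0,0,0,0,-0.03,-2.64,0,0,0]'

```text
time_s: 2.58
eef_pos: [0.5147, -0.0016, 0.0978]
eef_rot: [-0.002, 0.119, 0.993, 0.0]
wrist_force: [0.2, 0.5, 0.8]
opening: 1.002
grasp_force: 0.0
```

>>> move_arm --plan '[0,0,0,0,0,0,0,0,0,0,0,0,0,0,0,0,0,0,0,0,0,0,0,0,0,0,0,0,0,0,0,0,0,0,0,0,0,0,0,0,0,0,0,0,0,0,0,0]' --grip 30

```text
time_s: 3.58
eef_pos: [0.5176, -0.0021, 0.1007]
eef_rot: [0.001, 0.12, 0.993, 0.001]
wrist_force: [-0.1, 4.5, 3.1]
opening: 0.502
grasp_force: 60.4
```

>>> move_arm --plan '[0,0,-0.05,0,0,0,0,0,-0.1,0,0,0,0,0,-0.15,0,0,0,0,0,-0.15,0,0,0,0,0,-0.15,0,0,0]'

```text
time_s: 4.2
eef_pos: [0.5177, -0.0021, 0.0938]
eef_rot: [0.001, 0.12, 0.993, 0.001]
wrist_force: [-2.1, 5.4, 8.7]
opening: 0.503
grasp_force: 60.6
```

>>> move_arm --plan '[0,0,0,0,0,0.12,0,0,0,0,0,0.24,0,0,0,0,0,0.36,0,0,0,0,0,0.48,0,0,0,0,0,0.6,0,0,0,0,0,0.72,0,0,0,0,0,0.84,0,0,0,0,0,0.96,0,0,0,0,0,1.08,0,0,0,0,0,1.08]'

```text
time_s: 5.45
eef_pos: [0.5176, -0.0018, 0.0938]
eef_rot: [0.002, -0.408, 0.913, 0.0]
wrist_force: [-1.6, 6.5, 8.5]
opening: 0.502
grasp_force: 60.8
```

```bash
python3 - <<'E'
from h import *
o=ctrl.get_obs();print(o['time_s'],o['eef_pos'],o['wrist_force'],o['torque'],o['q'])
r=R.from_quat(np.array(o['eef_rot'])[[1,2,3,0]]).as_matrix();print(np.degrees(np.arctan2(r[1,1],r[0,1])))
s=snap("scene","pics/s2.png");cv2.imwrite('pics/cs2.png',cv2.resize(cv2.imread('pics/s2.png')[220:340,235:375],(700,600)))
E
```

```text
5.45 [ 0.51761209 -0.00181038  0.0937937 ] [-1.56764185  6.52234886  8.49577478] [1.01680917 0.37571607 0.00855509] [-2.34449580e-01  2.24613467e-01  1.86138278e+00  2.46925640e-03
  1.05345415e+00 -2.64802867e+00]
138.21798371368791
```

View pics/cs2.png

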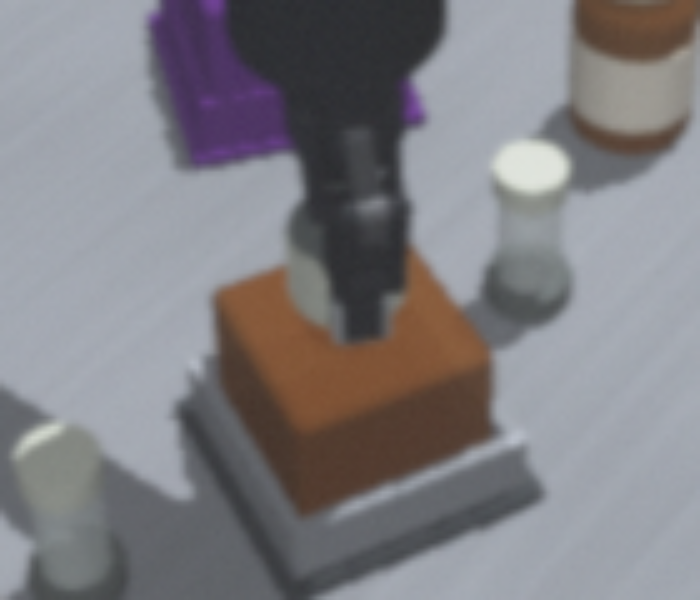

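It turned 62° with the bottle staying still. I'll release and retreat straight up.

>>> move_arm --plan '[0,0,0,0,0,0,0,0,0,0,0,0,0,0,0,0,0,0,0,0,0,0,0,0,0,0,0,0,0,0,0,0,0,0,0,0,0,0,0,0,0,0,0,0,0,0,0,0]' --grip 85.4

```text
time_s: 6.5
eef_pos: [0.5165, -0.0029, 0.0918]
eef_rot: [-0.0, -0.408, 0.913, -0.0]
wrist_force: [0.2, -0.1, -0.2]
opening: 1.001
grasp_force: 0.0
```

>>> move_arm --plan '[0,0,0.6,0,0,0,0,0,1.4,0,0,0,0,0,2.2,0,0,0,-0.8,0,2.8,0,0,0,-1.6,0,2.8,0,0,0,-1.6,0,2.8,0,0,0,-1.6,0,2.8,0,0,0]'

```text
time_s: 7.38
eef_pos: [0.4371, -0.0031, 0.2322]
eef_rot: [0.001, -0.408, 0.913, -0.0]
wrist_force: [0.1, -0.1, -0.7]
opening: 1.0
grasp_force: 0.0
```

```bash
python3 - <<'E'
from h import *
s=snap("scene","pics/s3.png");snap("side","pics/d3.png");o=ctrl.get_obs();print(o['time_s'],o['eef_pos'],o['wrist_force'],o['opening'])
L=[cv2.imread(f)[y:y+100,x:x+100] for f,x,y in(('pics/s3.png',255,240),('pics/d3.png',302,215))]
cv2.imwrite('pics/c3.png',np.hstack([cv2.resize(x,(400,400),interpolation=cv2.INTER_CUBIC) for x in L]))
E
```

```text
7.475 [ 0.43732706 -0.00309811  0.23183679] [-0.61966028  0.49825626  0.72710896] 0.9997595687843153
```

View pics/c3.png

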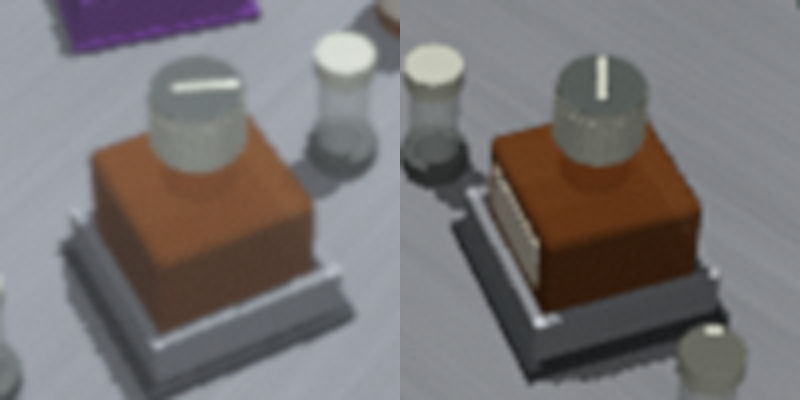

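The cap is back at its original height, with its top at the same pixels as before. The rib has clearly turned anticlockwise. I'll measure the angle and hand in.

```bash
python3 - <<'E'
from h import *
A=load('pics/s3.png');B=load('pics/d3.png')
g=[]
for c,p,q in((A,(255+172/4,240+87/4),(255+238/4,240+83/4)),(B,(302+202/4,215+100/4),(302+202/4,215+57/4))):
    v=atz(c,*q,.139)-atz(c,*p,.139);g.append(np.degrees(np.arctan2(v[1],v[0])))
print(g)
t=np.mean(g)+21; print('turned',t)
if 48<t<75: print(ctrl.hand_in())
E
```

```text
[np.float64(41.33558883829246), np.float64(41.187021193592685)]
turned 62.26130501594257
the job is handed in; nothing more can be done
None
```

The square bottle's cap was pressed, turned about 62° anticlockwise and let go; pictures show it sprung back up, the arm never went near the round bottle's cap, and the job is handed in at about 7.5 s.

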